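Clear the weight case and load the balance

ROBOT

A 6-joint arm with a two-finger parallel gripper is mounted at the origin on the work surface. World frame = base frame: x ahead of the robot, y to its left, z up, the work surface at z = 0. Lengths are in mm, angles in degrees, forces in N, time in s.
With the tool pointing down it reaches from about 275 to 825 mm from the base axis. Payload 5.2 kg.
Tool frame: the origin (TCP) lies at the very end of the fingers, on their centre line; the grasp point (between the pads) lies 19 mm behind it; z points along the fingers, y is the line along which they close (so a half turn about z gives the same grasp; the last joint's range is limited). The gripper opens to 93 mm and grips with 3 to 60 N. Pads are 15 mm wide; open, the fingers measure 128 mm over their backs; the gripper's body (75 mm by 188 mm) begins 65 mm behind the grasp point.
Start: joints at [-83.812, 14.817, 87.949, -0, 77.235, -11.62], TCP at [168.222, -523.647, 218.653] pointing down, gripper open.
Joint ranges: [-179.93, 179.93], [-52.35, 119.4], [10.71, 147.94], [-69.91, 249.91], [12.55, 155.21], [-178.61, 178.61]. Speed limits (degrees/s): [147.25, 147.25, 180, 180, 180, 180].

INTERFACE

Orientations are given as [roll, pitch, yaw] about the fixed x, y, z axes, in that order (R = Rz(yaw) Ry(pitch) Rx(roll)).
In Python, from station import get_state, read_camera, calibration, finish_job, silhouettes gives the robot as it stands.
- The arm moves only by the tool move_arm, never from a script. Its argument "plan" is text: rows parted by semicolons, each of 7 numbers parted by spaces: the opening, from 0 (shut) to 1 (fully open), then the shift along the tool's x, y, z scaled (see below), then the turn, a rotation vector about the tool's x, y, z scaled (see below). A call has 1 to 5 rows; each row shifts and turns the commanded pose from where the row before left it, along the tool's axes as they then stand; what a row does not reach is not made up. The controller multiplies each number of a shift by 40 mm and each number of a turn by 0.08 rad. A row lasts 1/10 s, in which the tool goes at most 50 mm and 8.59 degrees, less where a joint would pass 70% of its speed; a pose out of reach is approached as far as the arm can. A call with a number of a shift or a turn outside -1 to 1 is refused whole. A call with a gripper value outside its range is refused whole. The fingers move at their own pace and stop on an object; "force" is the grip in N (left out, the last holds). Time passes only in rows, so rows that do not move let the fingers close. It gives the time, the measured TCP pose, the force, the opening and the grip force at its end, in the units of the state.
- get_state(): the state, without advancing time (a new reading comes with each control period).
- read_camera(name): name is "side" or "top" or "wrist"; returns the picture (384x512x3 uint8, red, green, blue); there is no depth.
- calibration(name): a dict with "mtx" (3x3 intrinsics, pixels), "R" (3x3) and "t" (3): a world point X has camera coordinates R X + t. Camera axes: x right, y down, z forward; pixel columns grow to the right and rows downward; lengths in mm; the calibration is good to about 2 mm. The wrist camera is an equidistant fisheye: a pixel r from the principal point sees the ray r / f radians off the axis. A picture is of the moment at which its call begins: read the wrist's pose just before it. calibration takes no time and is no camera call; for the wrist camera it gives the pose at the moment of the call.
- finish_job(): hands the job in; it is judged then, once.
Trained networks look in the newest picture that a camera, given by its name, has taken for a name from the list of things; names that differ only in an ending like _2 or _b are one class to them, and where a whole thing is asked for, a point or a joint stands for the part that bears it (a point fixed in the world has none). Each returns a list of dicts, best first, with "conf" (0 to 1); they miss things now and then, are a little off and sometimes report something else, mostly with a low value. They report only what shows in the picture. A call takes as long as a camera call. They do not tell look-alikes from the thing itself.
- silhouettes(camera, label): "mask" (384x512 bool, what is visible of it) and "centre" ([row, column] in pixels, amid what is visible of it).
The state is a dict: "time_s": time; "qpos": joint angles; "qd": joint speeds; "joint_torque": joint torques, N m; "tool_pos": TCP position; "tool_rot": TCP orientation; "contact_force": force on the tool from outside, world axes, zero at the start; "torque": the same for the moment, N m; "width": opening from 0.0 (shut) to 1.0 (fully open); "finger_force": force on a finger pad.
Only numpy, scipy, OpenCV 4.12 (cv2) and the standard library are available. Lean on these libraries where they do the work, as an engineer would, in place of code of your own. Each camera call takes 0.05 s, during which the arm holds its last target. There are 200 camera calls.

TASK

The balance is due for its check, but somebody left an amber bottle standing on the lid of the grey weight case. Put the bottle upright in the free part of the steel tray, then swing the case lid up and over, past its balance point, until it rests open by itself. Lift the largest weight (500 g) out of the case and set it down gently, upright, in the middle of the balance pan without pressing hard on the pan, and let go. Do not tip the bottle or the weight over, and leave the other weights and everything else where they stand.

Things in the scene. Friction and masses are not known exactly. Their poses are not given: they have to be found in the camera images.
- bottle_center (a point): the obstacle: closed amber bottle standing on the case's lid. 140 mm tall; body 62 mm diameter up to 88 mm, a shoulder narrowing to the neck, round black screw cap 36 mm diameter on the top 26 mm. 0.28 to 0.56 kg. Point on its axis half-way up (70 mm above its underside); z is its axis.
- case: heavy grey weight case, 130 mm (its x) by 210 mm (its y); lower shell 60 mm high, 4 mm walls; 100 mm high shut. Origin: centre of its underside, z up; front (tab) at -x, hinge at +x. Inside, foam with its top 52 mm up and four round wells at x = 0, floors 20 mm above the bench: 500 g weight at y = -60 mm, 200 g at 0, 200 g at +44, 100 g at +80 mm.
- tab (a point): centre of the red tab on the lid's front (moves with the lid, has its axes): a plate 110 mm wide (y), 8 mm thick, sticking out 24 mm; this point is 12 mm out from the front wall. Shut, its underside is 82 mm and its top 90 mm above the bench, with free space below it; the front wall behind it goes up to 100 mm.
- lid_hinge (a point): middle of the hinge line at the back of the case, 60 mm above the bench; fixed, with the case's axes. The hinge runs along y; the shut lid reaches 130 mm from it towards -x (the tab's edge 154 mm).
- lid (a joint): lid angle in rad: 0 shut, 1.92 fully open against its stop, leaning back. A hollow shell 40 mm deep, 0.24 kg, free hinge, no latch: about 1.2 N upwards at the tab lifts it. Below about 1.2 rad it falls shut by itself; beyond that it falls back to the stop and stays.
- w500_center (a point): largest, 500 g, chromed test weight, standing in its foam well, hidden while the lid is shut. 72 mm tall: cylinder 38 mm diameter, 48 mm high; neck 6 mm; round knob on top 26 mm diameter, 18 mm high. Neck and knob stand above the lower shell (top 92 mm above the bench). The well is 3 mm wider, 32 mm deep. Point on its axis half-way up (36 mm above its underside); z is its axis.
- pan_center (a point): middle of the top face of the balance's round steel pan, 140 mm diameter, 82 mm above the bench, z up (the white balance is 260 x 180 mm, its housing under the pan 64 mm high). The pan rides on springs, about 4 N/mm, 5 mm travel; the 500 g weight sinks it about 1.2 mm. Delicate: more than 15 N on it is too much.
- tray: stainless steel tray fixed to the bench, 200 mm (its x) by 220 mm (its y), outer sizes, rim 25 mm high, walls and floor 3 mm thick. Origin at the centre of its underside, z up. A beaker and a small bottle stand in its -y half; its +y half is free.
- beaker_center (a point): glass beaker in the tray, 66 mm diameter, 85 mm tall, a bystander; point on its axis half-way up.
- vial_center (a point): small amber bottle with a white cap in the tray, 44 mm diameter, 95 mm tall, a bystander; point on its axis half-way up.
- w200a_center (a point): 200 g weight in the case, 28 mm diameter, 52 mm tall, a bystander; point on its axis half-way up.
- w200b_center (a point): second 200 g weight in the case, same size, a bystander; point on its axis half-way up.
- w100_center (a point): 100 g weight in the case, 22 mm diameter, 44 mm tall, a bystander; point on its axis half-way up.
- washbottle_center (a point): white wash bottle with a red cap and bent spout, 66 mm diameter, 210 mm tall, a bystander standing on the bench; point on its axis 80 mm up.
- bluebottle_center (a point): pale bottle with a blue cap, 70 mm diameter, 138 mm tall, a bystander standing on the bench; point on its axis half-way up.
- forceps_center (a point): steel weight forceps, 150 mm long, 16 mm wide, 6 mm high, lying flat on the bench, a bystander; point near its middle, x along it.
- spatula_center (a point): thin steel lab spatula, 175 mm long, 11 mm wide, 4 mm high, lying flat on the bench, a bystander; point at its middle, x along it.
Things that resemble listed ones, but are neither listed nor needed, are in the scene too. Leave any turquoise look-alike of the part that bears bottle_center alone.

How it is judged (in metres and radians):
On the way, in this order (a step that is already met when the one before it is completed fails the run):
1. the bottle stands upright in the tray, let go, with the case lid still shut (x of bottle_center in the frame of tray between -0.075 and 0.075 m and y of bottle_center in the frame of tray between -0.085 and 0.085 m and z of bottle_center in the frame of tray between 0.067 and 0.079 m and angle between bottle_center's own z axis and vertical below 0.1 rad and contact force between the fingers and bottle below 0.1 N and value of joint lid below 0.15 rad), for 0.2 s.
2. the lid rests open by itself (over 1.75 rad, not touched), the 500 g weight still in its well (value of joint lid above 1.75 rad and contact force between each of the arm, the fingers and lid below 0.1 N and distance of w500_center from where it was at the start of the episode below 0.015 m), for 0.2 s.
At the end, for the whole second after the job is handed in: The 500 g weight stands upright (within 0.1 rad) on the balance pan, its axis within 20 mm of the pan's middle, released and at rest; the lid rests open beyond 1.75 rad; the amber bottle stands upright (within 0.1 rad) on the floor of the tray, clear inside the rim (horizontal distance between w500_center and pan_center below 0.02 m and z of w500_center in the frame of pan_center between 0.03 and 0.042 m and angle between each of w500_center, bottle_center's own z axis and vertical below 0.1 rad and linear speed of each of w500, bottle below 0.02 m/s and contact force between the fingers and w500 below 0.1 N and value of joint lid above 1.75 rad and x of bottle_center in the frame of tray between -0.075 and 0.075 m and y of bottle_center in the frame of tray between -0.085 and 0.085 m and z of bottle_center in the frame of tray between 0.067 and 0.079 m); the robot touches nothing.
It fails at once if the amber bottle is tipped (over 0.5 rad) (angle between bottle_center's own z axis and vertical above 0.5 rad).
It fails at once if the 500 g weight is tipped (over 0.5 rad) (angle between w500_center's own z axis and vertical above 0.5 rad).
It fails at once if the balance pan is pressed with more than 15 N (contact force between pan and anything else above 15 N).
It fails at once if another thing is shifted by more than 25 mm (distance of any of w200a_center, w200b_center, w100_center, beaker_center, vial_center, washbottle_center, bluebottle_center, forceps_center, spatula_center from where it was at the start of the episode above 0.025 m).
It also fails if it takes over 64 s, if anything falls off the work surface, if the arm or the gripper's body presses on something with over 40 N, if the wrist force passes 120 N, or if a joint passes its speed limit or range.

## Working session

There is one attempt and no reset: what is moved stays moved. The work goes in short steps, Python scripts to look and compute and a tool call to move; the robot and the scene stay as the last step left them, time stands still between calls to the robot, and variables do not carry over. Pictures are saved under pics/ and viewed, at most 10 in all, crops included, and the job is handed in when it is done.

Besides the shell and the picture viewer there is one more tool, called after ">>>" by a JSON object that holds its "fn" and its "kwargs", one argument or row to a line. move_arm: Moves the arm, as the interface text tells. Shifts and turns lie within -1 to 1; 1 stands for 40 mm of shift or 0.08 rad of turn. Its arguments: {"type":"object","properties":{"plan":{"type":"string"},"force":{"type":"number"}},"required":["plan"]}

```bash
mkdir -p pics
python3 - <<'E'
from station import *
import cv2,numpy as np
for n in("side","top"):
    im=read_camera(n); cv2.imwrite(f"pics/{n}0.png",im[:,:,::-1])
    c=calibration(n); print(n,c)
    for l in("bottle_center","case","tab","tray","pan_center","beaker_center","vial_center","bluebottle_center","washbottle_center","lid"):
        try: print(l,[(round(d["conf"],2),np.round(d["centre"]),int(d["mask"].sum())) for d in silhouettes(n,l)])
        except Exception as e: print(l,e)
print(get_state())
a=cv2.imread("pics/side0.png");
E
```

```text
side {'mtx': array([[360.28662161,   0.        , 249.93446955],
       [  0.        , 360.28662161, 193.18899499],
       [  0.        ,   0.        ,   1.        ]]), 'R': array([[-0.97915848, -0.20282327,  0.01055462],
       [-0.15693845,  0.72261032, -0.67320476],
       [ 0.12891471, -0.66083057, -0.73938079]]), 't': array([580.81644838, 173.50954992, 860.65298314])}
bottle_center [(0.8, array([186., 228.]), 1393), (0.74, array([262., 222.]), 1255), (0.7, array([250., 174.]), 1171)]
case [(0.86, array([212., 249.]), 4043)]
tab [(0.78, array([201., 251.]), 3240)]
tray [(0.75, array([356., 256.]), 6597)]
pan_center [(0.69, array([124., 278.]), 1003), (0.41, array([273., 318.]), 277), (0.35, array([209., 249.]), 4046)]
beaker_center [(0.87, array([335., 288.]), 1383), (0.39, array([272., 308.]), 231)]
vial_center [(0.59, array([324., 238.]), 714), (0.34, array([356., 257.]), 6500)]
bluebottle_center [(0.71, array([136., 228.]), 888)]
washbottle_center [(0.55, array([286., 165.]), 1774)]
lid [(0.79, array([200., 252.]), 3280), (0.56, array([324., 236.]), 700)]
top {'mtx': array([[39
[... 938 characters left out ...]
60.]), 2967)]
{'time_s': 1.1, 'qpos': array([-8.38108340e+01,  1.48167942e+01,  8.79478483e+01,  1.46250436e-03,
        7.72369149e+01, -1.16200606e+01]), 'qd': array([-0.08452703,  0.08945716,  0.0871568 , -0.02045979,  0.02497984,
        0.0507923 ]), 'joint_torque': array([ 2.80090244e-04, -4.37215877e+01, -2.84306753e+01,  7.20562250e-02,
        3.09896423e-02, -3.52230821e-06]), 'tool_pos': array([ 168.24394237, -523.63843348,  218.65997939]), 'tool_rot': array([-1.79998762e+02, -1.71082722e-03,  1.78089035e+01]), 'contact_force': array([ 0.03781507, -0.04067235,  0.65459998]), 'torque': array([ 0.01664873, -0.03549869, -0.03372901]), 'finger_force': 0.0, 'width': 0.9958872714804409}
```

View pics/top0.png

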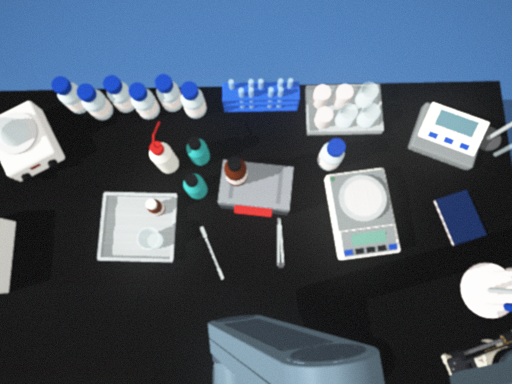

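View pics/side0.png

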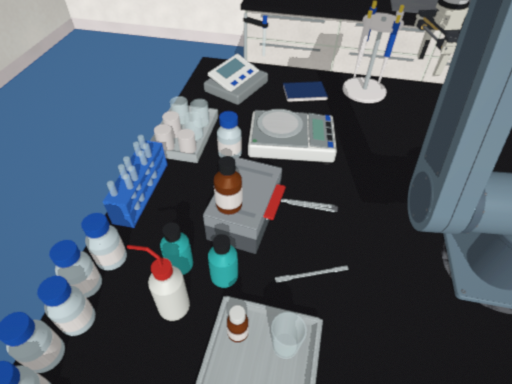

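The top view shows the amber bottle on the case lid at row 173, col 235, with the red tab at (211, 253). The tray is at (227, 138) with its free half on the left (+y). The pan is at (198, 364). The side view agrees. Next I fit the models to the masks.

```bash
cat > fit.py <<'E'
from station import *
import cv2,numpy as np
from scipy.optimize import minimize
def proj(c,P):
    q=P@c["R"].T+c["t"]; q=q@c["mtx"].T; return q[:,:2]/q[:,2:]
def cyl(segs):
    a=np.linspace(0,2*np.pi,24,endpoint=False)
    return [np.array([[r*np.cos(t),r*np.sin(t),z] for z in zs for t in a]) for r,zs in segs]
def box(lx,ly,z0,z1,ox=0): return [np.array([[ox+sx*lx/2,sy*ly/2,z] for sx in(-1,1) for sy in(-1,1) for z in(z0,z1)])]
BOT=cyl([(31,(0,88)),(18,(114,140))])+[np.vstack(cyl([(31,(88,)),(18,(114,))]))]
CASE=box(130,210,0,100)+box(24,110,82,90,-77)
TRAY=box(200,220,0,25)
def place(parts,p,z):
    x,y,w=p; R=np.array([[np.cos(w),-np.sin(w),0],[np.sin(w),np.cos(w),0],[0,0,1]])
    return [q@R.T+[x,y,z] for q in parts]
S=4
def raster(c,parts):
    m=np.zeros((384*S,512*S),np.uint8)
    for q in parts: cv2.fillConvexPoly(m,cv2.convexHull(np.round((proj(c,q)+.5)*S).astype(np.int32)),1)
    return cv2.resize(m.astype(np.float32),(512,384),interpolation=cv2.INTER_AREA)
def fit(parts,z,masks,p0,yaw=True,extra=None):
    C={n:calibration(n) for n in masks}
    def f(p):
        p=(p[0],p[1],p[2]/100 if yaw else 0); L=0
        for n,m in masks.items():
            r=raster(C[n],place(parts,p,z)+(extra or []))
            L+=1-np.minimum(r,m).sum()/np.maximum(r,m).sum()
        return L
    best=None
    v=list(p0[:2])+[p0[2]*100] if yaw else list(p0[:2])
    for k in range(2):
        s=np.array([v]+[np.array(v)+d for d in np.eye(len(v))*20/(k+1)])
        r=minimize(f,v,method="Nelder-Mead",options=dict(initial_simplex=s,xatol=.2,fatol=1e-4)); v=r.x
    return np.round(v,1),round(r.fun,3)
def ray(n,row,col,z):
    c=calibration(n); d=c["R"].T@np.linalg.solve(c["mtx"],[col,row,1]); o=-c["R"].T@c["t"]
    return o+d*(z-o[2])/d[2]
E
python3 - <<'E'
from fit import *
read_camera("top");read_camera("side")
def M(n,l,i=0): return silhouettes(n,l)[i]["mask"].astype(np.float32)
print(ray("top",165,235,230),ray("top",190,257,100),ray("top",227,138,12),ray("top",198,362,82))
mb={n:M(n,"bottle_center") for n in("top","side")}
b=fit(BOT,100,mb,ray("top",165,235,230),False);print("bottle",b)
eb=place(BOT,(*b[0],0),100)
mc={n:np.maximum(mb[n],M(n,"case")) for n in mb}
print("case",fit(CASE,0,mc,[*ray("top",190,257,100)[:2],0],True,eb))
mt={n:np.maximum.reduce([M(n,"tray"),M(n,"beaker_center"),M(n,"vial_center")]) for n in mb}
bk=fit(cyl([(33,(0,85))]),3,{n:M(n,"beaker_center") for n in mb},ray("top",240,150,40),False)
vi=fit(cyl([(22,(0,60)),(14,(60,95))]),3,{n:M(n,"vial_center") for n in mb},ray("top",207,154,50),False)
print("beaker",bk,"vial",vi)
ex=place(cyl([(33,(0,85))]),(*bk[0],0),3)+place(cyl([(22,(0,60)),(14,(60,95))]),(*vi[0],0),3)
print("tray",fit(TRAY,0,mt,[*ray("top",227,138,12)[:2],0],True,ex))
print("tray corners z25",[np.round(ray("top",r,c,25)[:2]) for r,c in((193,102),(193,178),(262,176),(261,97))])
mp={n:M(n,"pan_center") for n in mb}
print("pan",fit(cyl([(70,(76,82))]),0,mp,ray("top",198,362,82),False))
print("blue",ray("top",145,335,130),"wash",ray("top",158,166,80), "teal",ray("top",150,198,80),ray("top",186,195,80),"rack",ray("top",85,260,80), "balance",[np.round(ray("top",r,c,64)[:2]) for r,c in((175,325),(168,386),(250,400),(260,338))])
print("case corners z100",[np.round(ray("top",r,c,100)[:2]) for r,c in((206,218),(214,291),(165,293))])
E
```

```text
[635.47551474  22.4955426  230.        ] [596.03181112 -34.65383036 100.        ] [503.81934422 337.14816408  12.        ] [ 570.57924342 -343.65254788   82.        ]
bottle (array([635.5,  22.5]), np.float64(2.0))Traceback (most recent call last):
  File "<stdin>", line 8, in <module>
  File "<stdin>", line 3, in M
IndexError: list index out of range
```

```bash
cat >> fit.py <<'E'
def M(n,l,rc,tries=3):
    for k in range(tries):
        c=[d for d in silhouettes(n,l) if np.hypot(*(np.array(d["centre"])-rc))<15]
        if c: return c[0]["mask"].astype(np.float32)
        read_camera(n)
    print("none",n,l)
E
python3 - <<'E'
from fit import *
read_camera("top");read_camera("side")
P={"bottle_center":((173,235),(186,228)),"case":((194,261),(212,249)),"tray":((225,133),(356,256)),"beaker_center":((238,148),(335,288)),"vial_center":((206,157),(324,238)),"pan_center":((198,364),(124,278)),"bluebottle_center":((150,332),(136,228))}
K={}
for l,(a,b) in P.items():
    K[l]={n:m for n,rc in(("top",a),("side",b)) if (m:=M(n,l,rc)) is not None}
np.save("masks.npy",K,allow_pickle=True)
c=calibration("top");print(proj(c,np.array([[635,22,170.]])))
mb=K["bottle_center"]
b=fit(BOT,100,mb,ray("top",165,235,230),False);print("bottle",b)
eb=place(BOT,(*b[0],0),100)
mc={n:np.maximum(mb[n],K["case"][n]) for n in K["case"]}
print("case",fit(CASE,0,mc,[*ray("top",190,257,100)[:2],0],True,eb))
B=cyl([(33,(0,85))]);V=cyl([(22,(0,60)),(14,(60,95))])
bk=fit(B,3,K["beaker_center"],ray("top",240,150,40),False)
vi=fit(V,3,K["vial_center"],ray("top",207,154,50),False)
print("beaker",bk,"vial",vi)
ex=place(B,(*bk[0],0),3)+place(V,(*vi[0],0),3)
mt={n:np.maximum.reduce([m]+[K[q][n] for q in("beaker_center","vial_center") if n in K[q]]) for n,m in K["tray"].items()}
print("tray",fit(TRAY,0,mt,[*ray("top",227,138,12)[:2],0],True,ex))
print("tray corners z25",[np.round(ray("top",r,c,25)[:2]) for r,c in((193,102),(193,178),(262,176),(261,97))])
print("pan",fit(cyl([(70,(76,82))]),0,K["pan_center"],ray("top",198,362,82),False))
print("blue",fit(cyl([(35,(0,90)),(18,(90,138))]),0,K["bluebottle_center"],ray("top",145,335,130),False))
print("wash",ray("top",158,166,80), "teal",ray("top",150,198,80),ray("top",186,195,80),"balance",[np.round(ray("top",r,c,64)[:2]) for r,c in((175,325),(168,386),(250,400),(260,338))])
print("case corners z100",[np.round(ray("top",r,c,100)[:2]) for r,c in((206,218),(214,291),(165,293))])
E
```

```text
[[236.34359741 171.17243534]]
bottle (array([640. ,  26.1]), np.float64(0.156))
case (array([613.3, -31.5, -13. ]), np.float64(0.102))
beaker (array([462. , 284.3]), np.float64(0.285)) vial (array([562.1, 278.8]), np.float64(0.225))
tray (array([508.3, 334.4,  -5. ]), np.float64(0.143))
tray corners z25 [array([611., 451.]), array([607., 212.]), array([394., 213.]), array([400., 454.])]
pan (array([ 572.2, -343.7]), np.float64(0.13))
blue (array([ 715. , -268.1]), np.float64(0.215))
wash [704.60177967 239.84149401  80.        ] teal [728.15973975 142.74898347  80.        ] [615.82904323 150.38375307  80.        ] balance [array([ 647., -242.]), array([ 666., -428.]), array([ 418., -448.]), array([ 392., -267.])]
case corners z100 [array([550.,  79.]), array([ 523., -132.]), array([ 670., -142.])]
```

```bash
cat > plan.py <<'E'
import numpy as np
from scipy.spatial.transform import Rotation as Ro
from station import get_state
def plan(tgt,rpy=None,start=None,step=44,w=None):
    s=get_state(); p,r=start if start else (s["tool_pos"],s["tool_rot"])
    R=Ro.from_euler("xyz",r,degrees=True); p=np.array(p,float)
    T=Ro.from_euler("xyz",rpy,degrees=True) if rpy is not None else R
    n=int(np.ceil(max(np.linalg.norm(tgt-p)/step,(R.inv()*T).magnitude()/.079,1)))
    rows=[]
    for k in range(n):
        while 1:
            d=R.inv().apply((np.array(tgt)-p)/(n-k))/40; v=(R.inv()*T).as_rotvec()/(n-k)/.08
            if max(abs(d))<=1: break
            n+=1
        d=np.round(d,2);v=np.round(v,2)
        p=p+R.apply(d*40); R=R*Ro.from_rotvec(v*.08); rows.append(" ".join(f"{a:g}" for a in [*d,*v]))
        if k==n-1:break
    for i in range(0,len(rows),5): print("; ".join(("" if w is None else f"{w} ")+q for q in rows[i:i+5]))
    return p,R.as_euler("xyz",degrees=True)
E
python3 -c "
from plan import *
print(plan([640,26,320],[180,0,-7.4],w=1))"
```

```text
1 0.91 -0.56 -0.15 -0 -0 0.32; 1 0.89 -0.58 -0.15 -0 -0 0.32; 1 0.88 -0.6 -0.15 -0 -0 0.32; 1 0.86 -0.63 -0.15 -0 -0 0.32; 1 0.85 -0.65 -0.15 -0 -0 0.32
1 0.83 -0.67 -0.15 -0 -0 0.32; 1 0.81 -0.69 -0.15 -0 -0 0.33; 1 0.79 -0.71 -0.15 -0 -0 0.32; 1 0.78 -0.73 -0.15 -0 -0 0.33; 1 0.75 -0.75 -0.15 -0 -0 0.32
1 0.74 -0.77 -0.15 -0 -0 0.33; 1 0.71 -0.79 -0.15 -0 -0 0.32; 1 0.7 -0.81 -0.15 -0 -0 0.33; 1 0.67 -0.82 -0.15 -0 -0 0.32; 1 0.65 -0.84 -0.14 -0 -0 0.33
1 0.63 -0.86 -0.15 -0 0 0.32; 1 0.61 -0.88 -0.14 -0 0 0.33
(array([639.99803937,  26.18365455, 319.86430849]), array([-1.79996199e+02,  1.12921934e-04, -7.40357510e+00]))
```

>>> {"fn": "move_arm", "kwargs": {
  "plan": "1 0.91 -0.56 -0.15 0 0 0.32; 1 0.89 -0.58 -0.15 0 0 0.32; 1 0.88 -0.6 -0.15 0 0 0.32; 1 0.86 -0.63 -0.15 0 0 0.32; 1 0.85 -0.65 -0.15 0 0 0.32"
}}

```text
time_s: 2.7
tool_pos: [307.8, -360.4, 249.0]
tool_rot: [180.0, -0.0, 10.4]
contact_force: [1.1, -0.3, 0.6]
width: 1.0
finger_force: 0.0
```

>>> {"fn": "move_arm", "kwargs": {
  "plan": "1 0.83 -0.67 -0.15 0 0 0.32; 1 0.81 -0.69 -0.15 0 0 0.33; 1 0.79 -0.71 -0.15 0 0 0.32; 1 0.78 -0.73 -0.15 0 0 0.33; 1 0.75 -0.75 -0.15 0 0 0.32"
}}

```text
time_s: 3.2
tool_pos: [446.6, -198.6, 279.1]
tool_rot: [180.0, -0.0, 3.0]
contact_force: [0.8, -0.5, 0.3]
width: 0.998
finger_force: 0.0
```

>>> {"fn": "move_arm", "kwargs": {
  "plan": "1 0.74 -0.77 -0.15 0 0 0.33; 1 0.71 -0.79 -0.15 0 0 0.32; 1 0.7 -0.81 -0.15 0 0 0.33; 1 0.67 -0.82 -0.15 0 0 0.32; 1 0.65 -0.84 -0.14 0 0 0.33"
}}

```text
time_s: 3.7
tool_pos: [585.3, -37.1, 308.7]
tool_rot: [180.0, -0.0, -4.5]
contact_force: [0.2, -0.6, -0.0]
width: 0.997
finger_force: 0.0
```

>>> {"fn": "move_arm", "kwargs": {
  "plan": "1 0.63 -0.86 -0.15 0 0 0.32; 1 0.61 -0.88 -0.14 0 0 0.33; 1 0 0 0 0 0 0; 1 0 0 0 0 0 0"
}}

```text
time_s: 4.1
tool_pos: [640.1, 26.9, 319.1]
tool_rot: [180.0, 0.1, -7.3]
contact_force: [-0.3, -0.3, -0.8]
width: 1.002
finger_force: 0.0
```

Accurate. Now a wrist look.

```bash
cat >> fit.py <<'E'
def wray(row,col,z,c=None):
    c=c or calibration("wrist"); K=c["mtx"]; u=np.array([(col-K[0,2])/K[0,0],(row-K[1,2])/K[1,1]]); th=np.hypot(*u)
    d=np.append(u/th*np.sin(th),np.cos(th)); d=c["R"].T@d; o=-c["R"].T@c["t"]; return o+d*(z-o[2])/d[2]
def wproj(P,c=None):
    c=c or calibration("wrist"); q=c["R"]@P+c["t"]; th=np.arctan2(np.hypot(q[0],q[1]),q[2]); h=np.hypot(q[0],q[1])
    K=c["mtx"]; return np.array([K[0,0]*th*q[0]/h+K[0,2],K[1,1]*th*q[1]/h+K[1,2]])
E
python3 - <<'E'
from fit import *
c=calibration("wrist");print(c, -c["R"].T@c["t"])
im=read_camera("wrist");cv2.imwrite("pics/w1.png",im[:,:,::-1])
for d in silhouettes("wrist","bottle_center"): print(d["conf"],d["centre"],d["mask"].sum())
print("exp cap top col,row",wproj(np.array([640,26,240.])),"shaft",wproj(np.array([640,26,188.])))
E
```

```text
{'mtx': array([[297.31863964,   0.        , 255.8776096 ],
       [  0.        , 297.31863964, 189.8285812 ],
       [  0.        ,   0.        ,   1.        ]]), 'R': array([[-1.26879995e-01, -9.91918044e-01,  2.48428078e-04],
       [-9.57027076e-01,  1.22482794e-01,  2.62863351e-01],
       [-2.60769329e-01,  3.31143484e-02, -9.64833041e-01]]), 't': array([108.22119861, 551.71276271, 651.84734643])} [711.71695251  18.18573877 483.87190643]
0.97 [186.2, 172.4] 2164
0.76 [179.5, 254.7] 3275
0.66 [108.4, 164.3] 2035
exp cap top col,row [255.56422511 195.51330371] shaft [255.59966261 181.25897673]
```

View pics/w1.png

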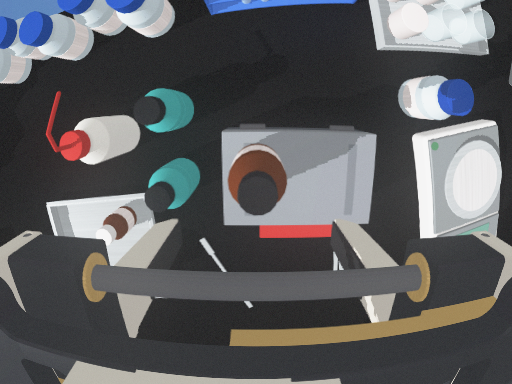

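The wrist view shows the cap centred at col 258, row 193. The lid's corners are at about (223,225), (369,222), (377,134) and (222,129), and the tab spans (260–333, 231).

Run:
```python
from fit import *
from plan import plan
p=wray(193,258,240);print(p)
C=[wray(r,c,100)[:2] for r,c in((225,223),(222,369),(134,377),(129,222))]
print(np.round(C),np.mean(C,0)); e=C[0]-C[1]; f=C[3]-C[2]
print([np.degrees(np.arctan2(-v[0],v[1])) for v in(e,f)],[np.linalg.norm(v) for v in(e,f,C[3]-C[0],C[2]-C[1])])
print("tab",wray(232,260,90),wray(231,333,90),"pan",wray(180,473,82))
plan([p[0],p[1],208],[180,0,-7.4],w=1)
```

```text
[641.94890741  23.6464175  240.        ]
[[ 563.   82.]
 [ 538. -127.]
 [ 664. -144.]
 [ 694.   63.]] [614.43974581 -31.62982655]
[np.float64(-6.83098985517433), np.float64(-8.141620552211414)] [np.float64(211.0913124849484), np.float64(208.86140592299307), np.float64(132.35757100767245), np.float64(127.53865696365595)]
tab [541.30852206  32.57351183  90.        ] [527.45166534 -74.19585619  90.        ] pan [ 571.66021091 -338.13321743   82.        ]
1 0.02 0.01 0.93 0 0 -0; 1 0.03 0.01 0.93 0 0.01 -0; 1 0.02 0.01 0.93 0.01 0 -0
```

>>> {"fn": "move_arm", "kwargs": {
  "plan": "1 0.02 0.02 0.93 0 0 0; 1 0.03 0.02 0.93 0 0.01 0; 1 0.02 0.02 0.93 0.01 0 0; 1 0 0 0 0 0 0; 1 0 0 0 0 0 0"
}}

```text
time_s: 4.7
tool_pos: [642.0, 22.3, 209.0]
tool_rot: [-180.0, -0.0, -7.5]
contact_force: [-0.0, -0.1, 0.5]
width: 1.0
finger_force: 0.0
```

>>> {"fn": "move_arm", "kwargs": {
  "plan": "0.3 0 0 0 0 0 0; 0.3 0 0 0 0 0 0; 0.3 0 0 0 0 0 0; 0.3 0 0 0 0 0 0; 0.3 0 0 0 0 0 0",
  "force": 25
}}

```text
time_s: 5.2
tool_pos: [642.6, 23.5, 208.7]
tool_rot: [-180.0, -0.1, -7.4]
contact_force: [0.3, 0.4, 0.2]
width: 0.619
finger_force: 0.0
```

>>> {"fn": "move_arm", "kwargs": {
  "plan": "0.3 0 0 0 0 0 0; 0.3 0 0 0 0 0 0; 0.3 0 0 0 0 0 0; 0.3 0 0 0 0 0 0; 0.3 0 0 0 0 0 0"
}}

```text
time_s: 5.7
tool_pos: [642.5, 23.6, 208.2]
tool_rot: [-179.9, -0.0, -7.4]
contact_force: [0.4, 1.3, -0.0]
width: 0.38
finger_force: 25.0
```

>>> {"fn": "move_arm", "kwargs": {
  "plan": "0 0 0 0 0 0 0; 0 0 0 0 0 0 0; 0 0 0 -0.25 0 0 0; 0 0 0 -0.75 0 0 0; 0 0 0 -0.75 0 0 0"
}}

```text
time_s: 6.2
tool_pos: [641.7, 23.2, 278.3]
tool_rot: [-180.0, 0.1, -7.4]
contact_force: [0.9, -0.8, -3.2]
width: 0.383
finger_force: 25.0
```

```bash
python3 -c "
from plan import *
a=plan([642,26,284],[180,0,-7.4],w=0)
print(a); a=plan([511,384,284],[180,0,-7.4],start=a,step=36,w=0);print(a)
plan([511,384,115],[180,0,-7.4],start=a,step=36,w=0);print(get_state()['tool_pos'],get_state()['contact_force'])"
```

```text
0 -0 -0.07 -0.14 -0 0.03 -0
(array([642.0505999 ,  25.99287509, 283.92010307]), array([-1.79978932e+02, -1.60068703e-02, -7.41070408e+00]))
0 -0.4 -0.77 -0 -0 -0 -0; 0 -0.4 -0.77 -0 -0 -0 -0; 0 -0.4 -0.77 -0 -0 -0 -0; 0 -0.4 -0.77 -0 -0 -0 -0; 0 -0.4 -0.77 -0 -0 -0 -0
0 -0.4 -0.77 -0 -0 -0 -0; 0 -0.4 -0.77 -0 -0 -0 -0; 0 -0.4 -0.77 -0 -0 -0 -0; 0 -0.4 -0.76 -0 -0 -0 -0; 0 -0.4 -0.77 -0 -0 -0 -0
0 -0.4 -0.76 -0 -0 -0 -0
(array([511.1162133 , 383.8702015 , 283.99521858]), array([-1.79978932e+02, -1.60068703e-02, -7.41070408e+00]))
0 -0 -0 0.84 -0 -0 -0; 0 -0 -0 0.85 -0 -0 -0; 0 -0 -0 0.84 -0 -0 -0; 0 -0 -0 0.85 -0 -0 -0; 0 -0 -0 0.84 -0 -0 -0
[641.67794308  23.21983707 278.31908646] [ 0.89514964 -0.78791188 -3.19400473]
```

>>> {"fn": "move_arm", "kwargs": {
  "plan": "0 -0.1 -0.2 -0.15 0 0 0; 0 -0.3 -0.5 0 0 0 0; 0 -0.4 -0.77 0 0 0 0; 0 -0.4 -0.77 0 0 0 0; 0 -0.4 -0.77 0 0 0 0"
}}

```text
time_s: 6.7
tool_pos: [593.1, 152.4, 283.0]
tool_rot: [-180.0, 0.1, -7.4]
contact_force: [1.7, -0.1, -2.3]
width: 0.386
finger_force: 25.0
```

>>> {"fn": "move_arm", "kwargs": {
  "plan": "0 -0.4 -0.77 0 0 0 0; 0 -0.4 -0.77 0 0 0 0; 0 -0.4 -0.77 0 0 0 0; 0 -0.4 -0.77 0 0 0 0; 0 -0.4 -0.77 0 0 0 0"
}}

```text
time_s: 7.2
tool_pos: [533.4, 315.5, 283.2]
tool_rot: [180.0, 0.1, -7.4]
contact_force: [-0.5, -0.6, -3.4]
width: 0.384
finger_force: 25.0
```

>>> {"fn": "move_arm", "kwargs": {
  "plan": "0 -0.4 -0.77 0 0 0 0; 0 -0.3 -0.5 0 0 0 0; 0 -0.1 -0.4 0 0 0 0; 0 0 0 0 0 0 0; 0 0 0 0 0 0 0"
}}

```text
time_s: 7.7
tool_pos: [511.9, 384.1, 283.6]
tool_rot: [180.0, -0.0, -7.4]
contact_force: [-0.5, 0.5, -3.2]
width: 0.384
finger_force: 25.0
```

Run:
```python
from fit import *
from plan import plan
im=read_camera("wrist");cv2.imwrite("pics/w2.png",im[:,:,::-1])
print(plan([511,384,120],[180,0,-7.4],w=0,step=36))
```

```text
0 -0.01 -0 0.82 0 -0 -0; 0 -0.01 -0 0.82 0 -0 -0; 0 -0 -0 0.82 0 -0 -0; 0 -0.01 -0 0.82 0 -0 -0; 0 -0 -0.01 0.82 0 -0.01 -0.01
(array([511.135916  , 384.05670259, 119.8818985 ]), array([ 1.79979456e+02,  1.52477333e-02, -7.39243877e+00]))
```

View pics/w2.png

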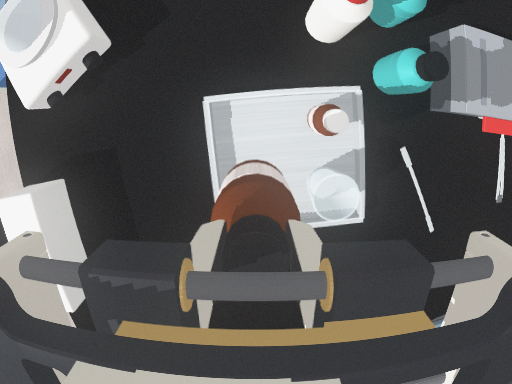

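The bottle hangs upright in the grip over the tray. The tray's rim corners are at about (205,98), (360,88) and (364,222).

Run:
```python
from fit import *
C=[wray(r,c,25) for r,c in((98,205),(88,360),(222,364))];print(np.round(C))
print("centre",(C[0]+C[2])/2,"beaker",wray(170,338,88),wray(205,335,5))
```

```text
[[613. 444.  25.]
 [603. 219.  25.]
 [394. 225.  25.]]
centre [503.66288046 334.17950846  25.        ] beaker [499.0508214  280.66217255  88.        ] [422.88835158 267.35104778   5.        ]
```

>>> {"fn": "move_arm", "kwargs": {
  "plan": "0 0 0 0.6 0 0 0; 0 0 0 0.82 0 0 0; 0 0 0 0.82 0 0 0; 0 0 0 0.82 0 0 0; 0 0 0 0.6 0 0 0"
}}

```text
time_s: 8.25
tool_pos: [511.9, 382.5, 135.6]
tool_rot: [179.9, 0.1, -7.5]
contact_force: [0.0, 0.5, -4.0]
width: 0.386
finger_force: 25.0
```

>>> {"fn": "move_arm", "kwargs": {
  "plan": "0 0 0 0.3 0 0 0; 0 0 0 0.15 0 0 0; 0 0 0 0.08 0 0 0; 0 0 0 0 0 0 0"
}}

```text
time_s: 8.65
tool_pos: [512.8, 384.6, 117.7]
tool_rot: [-179.9, -0.1, -7.4]
contact_force: [-0.7, 0.5, -2.4]
width: 0.386
finger_force: 25.0
```

>>> {"fn": "move_arm", "kwargs": {
  "plan": "0 0 0 0.03 0 0 0; 0 0 0 0.03 0 0 0; 0 0 0 0.03 0 0 0; 0 0 0 0 0 0 0"
}}

```text
time_s: 9.05
tool_pos: [511.9, 384.6, 113.3]
tool_rot: [-179.9, -0.1, -7.4]
contact_force: [-0.2, -0.3, -4.2]
width: 0.383
finger_force: 25.0
```

>>> {"fn": "move_arm", "kwargs": {
  "plan": "0 0 0 0.03 0 0 0; 0 0 0 0.02 0 0 0; 0 0 0 0.02 0 0 0; 0 0 0 0 0 0 0"
}}

```text
time_s: 9.45
tool_pos: [512.3, 384.7, 111.1]
tool_rot: [-179.9, -0.1, -7.4]
contact_force: [-0.3, -0.0, 1.8]
width: 0.384
finger_force: 25.0
```

>>> {"fn": "move_arm", "kwargs": {
  "plan": "0.6 0 0 0 0 0 0; 0.6 0 0 0 0 0 0; 0.7 0 0 0 0 0 0; 0.7 0 0 0 0 0 0; 0.7 0 0 0 0 0 0"
}}

```text
time_s: 9.95
tool_pos: [512.0, 384.5, 110.3]
tool_rot: [-180.0, -0.0, -7.4]
contact_force: [-1.3, -0.8, -0.5]
width: 0.694
finger_force: 0.0
```

>>> {"fn": "move_arm", "kwargs": {
  "plan": "0.8 0 0 -0.2 0 0 0; 0.8 0 0 -0.5 0 0 0; 0.8 0 0 -0.9 0 0 0; 0.8 0 0 -0.9 0 0 0; 0.8 0 0 -0.9 0 0 0"
}}

```text
time_s: 10.45
tool_pos: [511.8, 384.4, 248.4]
tool_rot: [-179.9, -0.1, -7.4]
contact_force: [0.5, -0.8, 0.7]
width: 0.798
finger_force: 0.0
```

Run:
```python
from fit import *
im=read_camera("side");cv2.imwrite("pics/s2.png",im[:,:,::-1])
from plan import plan
from scipy.spatial.transform import Rotation as Ro
# tool tilted: z axis pointing forward-down
w=np.radians(-7.4); phi=50
R=Ro.from_euler("z",-7.4,degrees=True)*Ro.from_euler("y",-phi,degrees=True)*Ro.from_euler("x",180,degrees=True)
rpy=R.as_euler("xyz",degrees=True); print(rpy,R.as_matrix()[:,2])
loc=lambda x,z:np.array([614+x*np.cos(w),-31.5+x*np.sin(w),z])
a=plan(loc(-160,240),[180,0,-7.4],w=0);print(a)
a=plan(loc(-150,110),rpy,start=a,w=0);print(a)
```

```text
[180.  -50.   -7.4] [ 0.75966418 -0.09866315 -0.64278761]
0 -0.02 0.91 0.03 -0.01 -0.01 0; 0 -0.02 0.91 0.03 -0.01 -0.01 0; 0 -0.02 0.91 0.03 -0.01 -0.01 0; 0 -0.02 0.91 0.03 -0.01 -0.01 0; 0 -0.02 0.91 0.03 -0.01 -0.01 0
0 -0.01 0.91 0.03 -0.01 -0.01 0; 0 -0.02 0.91 0.04 -0.01 -0.01 0; 0 -0.01 0.91 0.03 -0.01 -0.01 0; 0 -0.02 0.91 0.04 -0 -0.02 0; 0 -0.01 0.92 0.04 -0.01 -0.01 0
(array([460.68109917,  25.26952096, 241.26868161]), array([-1.79993779e+02, -8.89187001e-02, -7.39786673e+00]))
0 0.02 0.08 0.27 -0 0.91 -0; 0 -0 0.08 0.27 -0 0.91 -0; 0 -0.02 0.08 0.27 -0 0.91 -0; 0 -0.04 0.07 0.27 -0 0.91 -0; 0 -0.06 0.08 0.27 -0 0.91 -0
0 -0.08 0.07 0.26 -0 0.91 -0; 0 -0.1 0.08 0.26 -0 0.9 -0; 0 -0.12 0.07 0.25 -0 0.91 -0; 0 -0.13 0.08 0.24 -0 0.9 -0; 0 -0.15 0.07 0.23 -0 0.91 -0
0 -0.17 0.08 0.22 -0 0.9 -0; 0 -0.19 0.07 0.2 -0 0.91 -0
(array([465.17728096, -12.00542428, 109.98441369]), array([-179.99032109,  -50.00500141,   -7.40527209]))
```

View pics/s2.png

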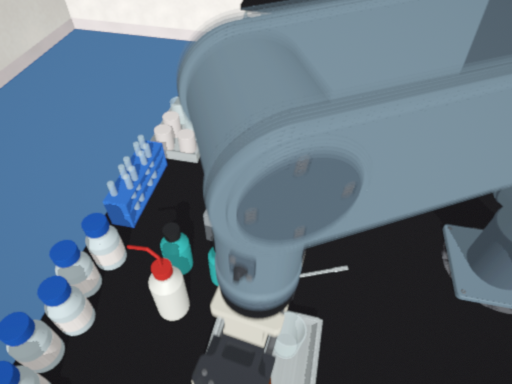

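The arm hides the tray in the side view, so I'll recheck the bottle later. Next I move to the front of the lid and tilt the tool.

>>> {"fn": "move_arm", "kwargs": {
  "plan": "0.8 0 0.6 0.03 0 0 0; 0.4 0 0.9 0.03 0 0 0; 0 0 0.9 0.03 0 0 0; 0 0 0.9 0.03 0 0 0; 0 0 0.9 0.03 0 0 0",
  "force": 10
}}

```text
time_s: 11.0
tool_pos: [489.9, 216.6, 240.7]
tool_rot: [-179.9, -0.1, -7.4]
contact_force: [1.1, -0.5, -0.1]
width: 0.504
finger_force: 0.0
```

>>> {"fn": "move_arm", "kwargs": {
  "plan": "0 0 0.9 0.03 0 0 0; 0 0 0.9 0.03 0 0 0; 0 0 0.9 0.03 0 0 0; 0 0 0.9 0.03 0 0 0; 0 0 0.9 0.03 0 0 0"
}}

```text
time_s: 11.5
tool_pos: [466.8, 38.0, 234.7]
tool_rot: [-180.0, -0.1, -7.4]
contact_force: [0.3, 0.9, 0.6]
width: 0.075
finger_force: 0.0
```

>>> {"fn": "move_arm", "kwargs": {
  "plan": "0 0 0.5 0.2 0 0.91 0; 0 0 0.3 0.2 0 0.91 0; 0 0 0.1 0.2 0 0.91 0; 0 0 0.1 0.2 0 0.91 0; 0 0 0 0.2 0 0.91 0"
}}

```text
time_s: 12.0
tool_pos: [467.8, -1.7, 195.3]
tool_rot: [-180.0, -21.2, -7.5]
contact_force: [-0.0, -0.4, 0.3]
width: 0.009
finger_force: 0.0
```

>>> {"fn": "move_arm", "kwargs": {
  "plan": "0 -0.1 0 0.2 0 0.91 0; 0 -0.1 0 0.2 0 0.91 0; 0 -0.1 0 0.2 0 0.91 0; 0 -0.1 0 0.2 0 0.91 0; 0 -0.1 0 0.2 0 0.91 0"
}}

```text
time_s: 12.5
tool_pos: [468.9, 3.0, 154.7]
tool_rot: [-179.3, -39.8, -7.3]
contact_force: [0.8, 1.1, -0.7]
width: 0.006
finger_force: 0.0
```

>>> {"fn": "move_arm", "kwargs": {
  "plan": "0 -0.1 0 0.2 0 0.91 0; 0 -0.1 0 0.2 0 0.91 0; 0 0 0 0 0 0 0; 0 0 0 0 0 0 0"
}}

```text
time_s: 12.9
tool_pos: [474.6, 11.7, 151.2]
tool_rot: [-177.6, -42.5, -7.2]
contact_force: [-0.2, 0.5, -0.3]
width: 0.006
finger_force: 0.0
```

```bash
python3 - <<'E'
from fit import *
from plan import plan
print(get_state()["qpos"])
for n in ("wrist","top"):
    im=read_camera(n); cv2.imwrite(f"pics/{n}3.png",im[:,:,::-1])
w=np.radians(-7.4)
loc=lambda x,z:np.array([614+x*np.cos(w),-31.5+x*np.sin(w),z])
rpy=[180,-50,-7.4]
a=plan(loc(-130,62),rpy,w=0);print(a)
E
python3 -c "
import cv2,numpy as np
a=cv2.imread('pics/wrist3.png');b=cv2.imread('pics/top3.png')
cv2.imwrite('pics/c3.png',cv2.resize(np.hstack([a,b]),(800,300)))"
```

```text
[-22.10917013  -8.28127696 140.18594813  60.94031851  14.20567885
  18.65509201]
0 -0.42 0.23 0.62 -0.19 0.54 0; 0 -0.45 0.23 0.6 -0.18 0.54 0; 0 -0.48 0.21 0.58 -0.19 0.54 0.01
(array([485.04283276, -14.58561616,  61.83887059]), array([-179.98430219,  -50.00265491,   -7.43235317]))
```

View pics/c3.png

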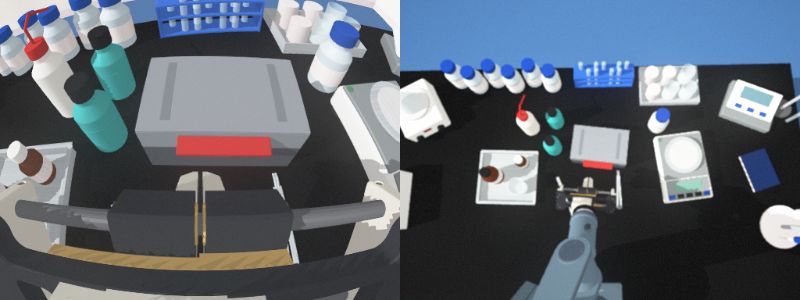

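The bottle stands in the tray and the lid is still shut. Joint 5 is near its limit at this tilt, so I'll use 35° and a yaw nearer the arm's azimuth.

```bash
cat > lid.py <<'E'
from plan import *
w=np.radians(-7.4); PHI=35; RPY=[180,-PHI,-5]
loc=lambda x,z:np.array([614+x*np.cos(w),-31.5+x*np.sin(w),z])
def tcp(th,s=20,u2=17):
    f=np.radians(PHI); t=np.radians(th)
    def L(u,v): # lid frame: u inward from tab edge, v below underside
        x,z=-154+u,22-v
        return np.array([65+x*np.cos(t)+z*np.sin(t), 60-x*np.sin(t)+z*np.cos(t)])
    al=np.radians(90-PHI)-t
    c=L(s*np.cos(al),s*np.sin(al)) if al>0 else L(u2,0)
    return loc(*(c-7.5*np.array([np.cos(f),np.sin(f)])))
E
python3 - <<'E'
from lid import *
a=plan(loc(-130,60),RPY,w=0);print(a)
a=plan(tcp(0)-[0,0,5],RPY,start=a,w=0,step=20);print(a)
print([np.round(tcp(t)) for t in range(0,90,10)])
E
```

```text
0 -0.43 0.23 0.63 -0.07 -0.55 -0.11; 0 -0.41 0.23 0.65 -0.08 -0.56 -0.11; 0 -0.38 0.22 0.66 -0.07 -0.55 -0.11
(array([485.13367217, -14.75339904,  60.13107536]), array([-179.98130977,  -35.00300715,   -4.99968919]))
0 0.3 0.02 0.25 -0 -0 0; 0 0.3 0.01 0.25 -0 -0 0; 0 0.29 0.02 0.24 -0 -0 0
(array([530.92490669, -20.75730868,  56.30538451]), array([-179.98130977,  -35.00300715,   -4.99968919]))
[array([531., -21.,  61.]), array([537., -22.,  88.]), array([548., -23., 113.]), array([562., -25., 135.]), array([581., -27., 155.]), array([602., -30., 171.]), array([623., -33., 185.]), array([646., -36., 192.]), array([670., -39., 194.])]
```

>>> {"fn": "move_arm", "kwargs": {
  "plan": "0 -0.43 0.23 0.63 -0.07 -0.55 -0.11; 0 -0.41 0.23 0.65 -0.08 -0.56 -0.11; 0 -0.38 0.22 0.66 -0.07 -0.55 -0.11; 0 0 0 0 0 0 0; 0 0 0 0 0 0 0"
}}

```text
time_s: 13.5
tool_pos: [481.8, -19.1, 62.8]
tool_rot: [-179.0, -35.3, -5.2]
contact_force: [-0.3, -0.5, -0.3]
width: 0.003
finger_force: 0.0
```

Run:
```python
from lid import *
s=get_state();print(s["qpos"],s["tool_pos"],s["tool_rot"])
a=plan(tcp(0)-[0,0,5],RPY,w=0,step=20);print(a)
```

```text
[-25.60367022   6.98052762 140.02873751  91.22620482  12.62187869
 -18.20635714] [481.76643168 -19.12444355  62.79814826] [-178.95930783  -35.30599718   -5.20143373]
0 0.3 -0.02 0.28 -0.07 -0.02 -0.01; 0 0.31 -0.02 0.28 -0.07 -0.02 -0.01; 0 0.3 -0.02 0.28 -0.06 -0.03 -0.02
(array([530.9156961 , -20.73505534,  56.36282552]), array([179.99311281, -34.98651489,  -4.97408002]))
```

```bash
sed -i 's/PHI=35; RPY=\[180,-PHI,-5\]/PHI=20; RPY=[180,-PHI,-3]/; s/s=20,u2=17/s=32,u2=17/' lid.py; sed -i 's/    al=np/    s=s-12*min(th\/55,1)\n    al=np/' lid.py
python3 - <<'E'
from lid import *
a=plan(loc(-135,62),RPY,w=0);print(a)
print([np.round(tcp(t)) for t in range(0,90,10)])
E
```

```text
0 -0.01 -0.03 -0 -0 -0.84 -0.1; 0 -0.01 -0.03 -0 -0 -0.83 -0.1; 0 -0.02 -0.03 -0 -0 -0.84 -0.1; 0 -0.01 -0.03 -0.01 -0 -0.83 -0.1
(array([480.20353989, -14.1994048 ,  62.23285515]), array([-179.99904442,  -20.01173575,   -2.98096691]))
[array([530., -21.,  49.]), array([535., -21.,  78.]), array([545., -23., 105.]), array([559., -24., 130.]), array([576., -27., 151.]), array([597., -29., 170.]), array([621., -32., 183.]), array([646., -36., 194.]), array([669., -39., 196.])]
```

>>> {"fn": "move_arm", "kwargs": {
  "plan": "0 0 0 0 0 -0.84 -0.1; 0 0 0 0 0 -0.84 -0.1; 0 0 0 0 0 -0.84 -0.1; 0 0 0 0 0 -0.84 -0.1; 0 0 0 0 0 0 0"
}}

```text
time_s: 14.0
tool_pos: [487.0, -8.3, 65.9]
tool_rot: [-178.1, -29.1, -3.5]
contact_force: [0.6, -0.5, -0.2]
width: 0.009
finger_force: 0.0
```

Run:
```python
from lid import *
s=get_state();print(s["qpos"],s["tool_pos"],s["tool_rot"])
a=plan(loc(-130,48),RPY,w=0,step=20);print(a)
a=plan(tcp(0)-[0,0,4],RPY,w=0,step=20,start=a);print(a)
```

```text
[-22.81295091   6.6898471  133.61265478  41.92224343  16.67907916
  32.19960507] [487.02410802  -8.33513978  65.87632961] [-178.09604684  -29.08017954   -3.53230456]
0 -0.08 0.06 0.12 -0.12 -0.66 -0.02; 0 -0.08 0.06 0.13 -0.12 -0.66 -0.03; 0 -0.07 0.05 0.13 -0.13 -0.66 -0.02
(array([485.12238964, -14.70280839,  48.03439847]), array([179.98794993, -20.01145685,  -3.01275493]))
0 0.34 0.03 0.15 0 -0 -0; 0 0.34 0.03 0.15 0 -0 -0; 0 0.35 0.03 0.15 0 -0 -0
(array([529.74296445, -20.66000765,  45.22084558]), array([179.98794993, -20.01145685,  -3.01275493]))
```

>>> {"fn": "move_arm", "kwargs": {
  "plan": "0 0 0 0.1 -0.1 -0.5 0; 0 0 0 0.1 -0.1 -0.5 0; 0 0 0 0 -0.1 -0.5 0; 0 0 0 0 0 -0.4 0; 0 0 0 0 0 0 0"
}}

```text
time_s: 14.5
tool_pos: [490.5, -7.4, 57.7]
tool_rot: [-179.3, -20.4, -3.5]
contact_force: [-0.6, 0.8, 0.2]
width: 0.005
finger_force: 0.0
```

Run:
```python
from lid import *
s=get_state();print(s["qpos"],s["tool_pos"],s["tool_rot"])
a=plan(loc(-130,48),RPY,w=0,step=20);print(a)
a=plan(tcp(0)-[0,0,4],RPY,w=0,step=20,start=a);print(a)
```

```text
[-18.40498078   9.80021878 125.85499626  13.608032    25.41494741
  63.60273205] [490.52760898  -7.41086644  57.71563308] [-179.33047104  -20.35432873   -3.46176366]
0 -0.2 0.19 0.18 -0.11 -0.08 -0.09
(array([485.11745527, -14.61267683,  48.09980425]), array([-179.98703243,  -19.99009849,   -3.01995918]))
0 0.34 0.03 0.15 -0 0 -0; 0 0.34 0.03 0.15 -0 0 -0; 0 0.35 0.03 0.15 -0 0 -0
(array([529.73718089, -20.56761081,  45.26804731]), array([-179.98703243,  -19.99009849,   -3.01995918]))
```

>>> {"fn": "move_arm", "kwargs": {
  "plan": "0 -0.2 0.19 0.18 -0.1 -0.08 -0.09; 0 0.34 0.03 0.15 0 0 0; 0 0.34 0.03 0.15 0 0 0; 0 0.35 0.03 0.15 0 0 0; 0 0 0 0 0 0 0"
}}

```text
time_s: 15.0
tool_pos: [528.4, -21.3, 42.8]
tool_rot: [-179.9, -19.8, -3.1]
contact_force: [-0.4, -0.7, -0.4]
width: 0.004
finger_force: 0.0
```

Run:
```python
from lid import *
s=get_state();print(s["qpos"])
a=None
for t in (3,8,13,18,23,28,33,38,43,48,53,58,63,68,73,78,83): a=plan(tcp(t),RPY,w=0,step=30,start=a)
```

```text
[-18.03239077  15.05773902 121.28760072  12.09790107  25.02111357
  64.92642642]
0 0.18 -0.02 -0.34 -0.01 0.05 -0.02
0 0.19 0.01 -0.31 -0 0 -0
0 0.21 0 -0.29 -0 0 -0
0 0.24 0.01 -0.27 -0 0 -0
0 0.25 0.02 -0.25 -0 0 -0
0 0.27 0.01 -0.23 -0 0 -0
0 0.29 0.01 -0.21 -0 0 -0
0 0.31 0.02 -0.18 -0 0 -0
0 0.31 0.02 -0.15 -0 0 -0
0 0.33 0.02 -0.12 -0 0 -0
0 0.33 0.02 -0.09 -0 0 -0
0 0.33 0.02 -0.05 -0 0 -0
0 0.34 0.03 -0.01 -0 0 -0
0 0.34 0.02 0.02 -0 0 -0
0 0.31 0.03 -0.03 -0 0 -0
0 0.29 0.02 0.08 -0 0 -0
0 0.29 0.02 0.1 -0 0 -0
```

>>> {"fn": "move_arm", "kwargs": {
  "plan": "0 0.18 -0.02 -0.34 0 0.05 0; 0 0.19 0.01 -0.31 0 0 0; 0 0.21 0 -0.29 0 0 0; 0 0.24 0.01 -0.27 0 0 0; 0 0 0 0 0 0 0"
}}

```text
time_s: 15.5
tool_pos: [542.4, -21.9, 101.1]
tool_rot: [-179.9, -20.1, -3.1]
contact_force: [-1.7, 0.3, -0.2]
width: 0.005
finger_force: 0.9
```

Run:
```python
from lid import *
from fit import *
im=read_camera("wrist"); cv2.imwrite("pics/w4.png",im[:,:,::-1])
s=get_state();print(s["qpos"],s["tool_pos"],tcp(18),s["contact_force"])
```

```text
[-17.55521352  10.34262905 116.33299389   8.87938237  34.24969293
  69.00240737] [541.61564102 -21.70636846 100.02191133] [542.49001128 -22.21247405  99.56697475] [-1.5823072  -0.83324314 -0.18110736]
```

View pics/w4.png

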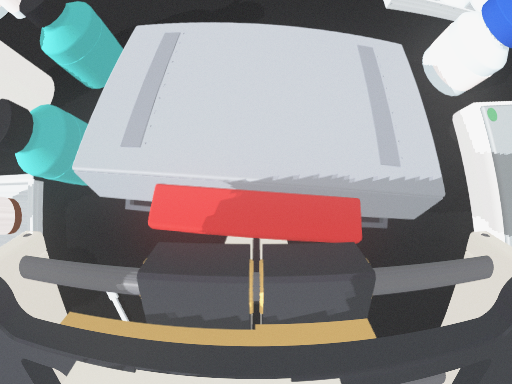

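The lid is lifting: it sits clear above the shell, with the red tab at row 213 in front of the fingers. I'll carry on along the arc.

>>> {"fn": "move_arm", "kwargs": {
  "plan": "0 0.25 0.01 -0.25 0 0 0; 0 0.27 0.01 -0.23 0 0 0; 0 0.29 0.01 -0.21 0 0 0; 0 0.31 0.02 -0.18 0 0 0; 0 0.31 0.02 -0.15 0 0 0"
}}

```text
time_s: 16.05
tool_pos: [581.2, -26.5, 156.9]
tool_rot: [-179.9, -19.9, -3.1]
contact_force: [0.1, 0.5, -0.8]
width: 0.004
finger_force: 0.3
```

>>> {"fn": "move_arm", "kwargs": {
  "plan": "0 0.33 0.02 -0.12 0 0 0; 0 0.33 0.02 -0.09 0 0 0; 0 0.33 0.02 -0.05 0 0 0; 0 0.34 0.03 -0.01 0 0 0; 0 0 0 0 0 0 0"
}}

```text
time_s: 16.55
tool_pos: [629.1, -33.2, 185.8]
tool_rot: [-179.9, -20.0, -3.1]
contact_force: [0.3, -0.3, -0.0]
width: 0.009
finger_force: 0.0
```

Run:
```python
from lid import *
s=get_state();print(s["qpos"],s["tool_pos"],tcp(63),s["contact_force"])
a=None
for t in (68,73,78,83,88,93): a=plan(tcp(t),RPY,w=0,step=30,start=a); print(a[0])
```

```text
[-15.76537948  12.74398136  98.81039522   5.82694624  49.02024893
  74.23738442] [629.0512611  -33.24539385 185.83337497] [628.35971059 -33.36500078 185.84379223] [ 0.28650548 -0.25427326 -0.033292  ]
0 0.32 0.03 0.02 -0.01 -0.01 -0.02
[641.26852297 -35.10503689 189.46658844]
0 0.31 0.02 -0.03 -0 0 0
[652.45372531 -36.49053136 194.83423724]
0 0.3 0.02 0.08 -0 0 0
[664.76605667 -37.93450823 195.93033363]
0 0.28 0.03 0.1 -0 0 0
[676.57996247 -39.75292145 196.00106698]
0 0.27 0.02 0.12 -0 0 0
[688.31252876 -41.16646809 195.18328081]
0 0.27 0.02 0.15 -0 0 0
[700.4548694  -42.60131239 193.2378283 ]
```

>>> {"fn": "move_arm", "kwargs": {
  "plan": "0 0.32 0.03 0.02 0 0 0; 0 0.31 0.02 -0.03 0 0 0; 0 0.3 0.02 0.08 0 0 0; 0 0.28 0.03 0.1 0 0 0; 0 0.27 0.02 0.12 0 0 0"
}}

```text
time_s: 17.05
tool_pos: [687.4, -41.0, 194.8]
tool_rot: [-179.9, -19.9, -3.1]
contact_force: [0.8, -0.4, 0.6]
width: 0.007
finger_force: 0.0
```

>>> {"fn": "move_arm", "kwargs": {
  "plan": "0 0.2 0.02 0.1 0 0 0; 0 0 0 0 0 0 0; 0 0 0 0 0 0 0; 0 -0.4 0 -0.3 0 0 0; 0 -0.7 0 -0.5 0 0 0"
}}

```text
time_s: 17.55
tool_pos: [644.0, -39.5, 208.8]
tool_rot: [-179.9, -19.9, -3.1]
contact_force: [-0.1, -0.2, 0.6]
width: 0.008
finger_force: 0.0
```

>>> {"fn": "move_arm", "kwargs": {
  "plan": "0 -0.5 0 -0.7 0 0 0; 0 0 0 -0.8 0 -0.8 0; 0 0 0 -0.6 0 -0.8 0; 0 0 0 0 0 -0.8 0; 0.4 0 0 0 0 -0.8 0"
}}

```text
time_s: 18.05
tool_pos: [598.0, -37.1, 284.5]
tool_rot: [-180.0, -5.4, -3.1]
contact_force: [0.4, -0.6, 0.1]
width: 0.052
finger_force: 0.0
```

Run:
```python
from fit import *
im=read_camera("wrist"); cv2.imwrite("pics/w5.png",im[:,:,::-1])
s=get_state();print(s["tool_pos"],s["tool_rot"],s["qpos"])
for l in("w500_center","w200a_center","w100_center"):
    print(l,[(round(d["conf"],2),d["centre"],int(d["mask"].sum())) for d in silhouettes("wrist",l)])
R=np.radians(-7.4)
print("exp knob",wproj(np.array([614-60*np.sin(-R),-31.5-60*np.cos(R),92.])))
```

```text
[598.95058172 -37.38785606 283.15703176] [-179.95787381   -5.15807532   -3.09747312] [-14.89289219  14.70061275  79.342359     1.10817735  80.91755327
  78.07590271]
w500_center [(0.81, [172.0, 291.4], 689), (0.73, [105.5, 251.9], 30903)]
w200a_center [(0.9, [168.9, 251.9], 338), (0.51, [256.9, 75.6], 626)]
w100_center [(0.68, [163.3, 190.7], 190)]
exp knob [300.04840239 175.95996836]
```

View pics/w5.png

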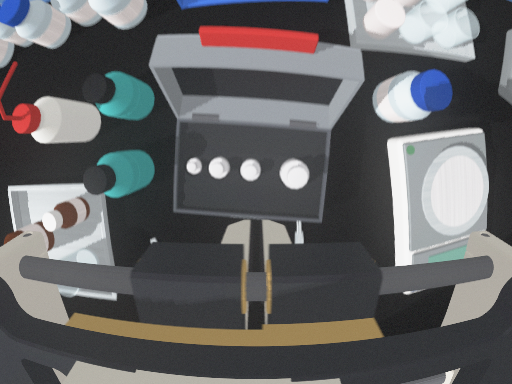

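The lid rests open. The 500 g knob is at col 294, row 174, with the 200 g, 200 g and 100 g weights to its left. The pan is centred near (456, 188).

Run:
```python
from fit import *
from plan import plan
p=wray(174,294,92);print(p,wray(188,456,82)); print([wray(r,c,72) for r,c in((170,250),(168,219))])
for d in silhouettes("wrist","pan_center"): print("pan",d["conf"],d["centre"],d["mask"].sum(),wray(*d["centre"],82))
a=plan([p[0],p[1],170],[180,0,-7.4],w=0.55,step=36);print(a)
```

```text
[609.06562747 -83.56482169  92.        ] [ 576.98690779 -334.56436409   82.        ]
[array([614.66620289, -29.39899404,  72.        ]), array([619.53005881,  10.48820135,  72.        ])]
pan 0.75 [189.6, 455.0] 4693 [ 574.26414375 -332.70998419   82.        ]
pan 0.36 [171.3, 293.0] 676 [610.94614222 -83.60177049  82.        ]
0.55 0.02 0.29 0.7 -0.02 -0.29 0.24; 0.55 0.04 0.29 0.7 -0.01 -0.29 0.24; 0.55 0.07 0.28 0.71 -0.02 -0.29 0.23; 0.55 0.08 0.28 0.7 -0.01 -0.29 0.24
(array([608.90690731, -83.38544639, 170.01804247]), array([-1.79992232e+02, -1.82823076e-02, -7.42045998e+00]))
```

>>> {"fn": "move_arm", "kwargs": {
  "plan": "0.55 0.02 0.31 0.7 -0.02 -0.29 0.24; 0.55 0.04 0.31 0.7 -0.01 -0.29 0.24; 0.55 0.06 0.3 0.7 -0.02 -0.29 0.23; 0.55 0.06 0.3 0.7 -0.01 -0.29 0.24; 0.55 0 0 0 0 0 0"
}}

```text
time_s: 18.8
tool_pos: [605.2, -87.2, 166.5]
tool_rot: [-179.9, 0.4, -7.5]
contact_force: [0.1, 0.4, 0.6]
width: 0.548
finger_force: 0.0
```

Run:
```python
from fit import *
from plan import plan
s=get_state();print(s["tool_pos"],s["tool_rot"])
im=read_camera("wrist"); cv2.imwrite("pics/w6.png",cv2.resize(im[120:300,140:380,::-1],(800,600)))
for d in silhouettes("wrist","w500_center"): print(d["conf"],d["centre"],d["mask"].sum(),wray(*d["centre"],83))
print("crop px scale 3.333 from (140,120); TCP proj",wproj(s["tool_pos"]),"exp knob at",wproj(np.array([608,-87,92.])))
```

```text
[605.19818573 -87.22810827 166.45532743] [-179.94274124    0.42685955   -7.53863326]
0.93 [185.1, 256.8] 1431 [614.94176432 -87.76071251  83.        ]
crop px scale 3.333 from (140,120); TCP proj [258.27498629 233.56267122] exp knob at [256.98866975 195.61683866]
```

View pics/w6.png

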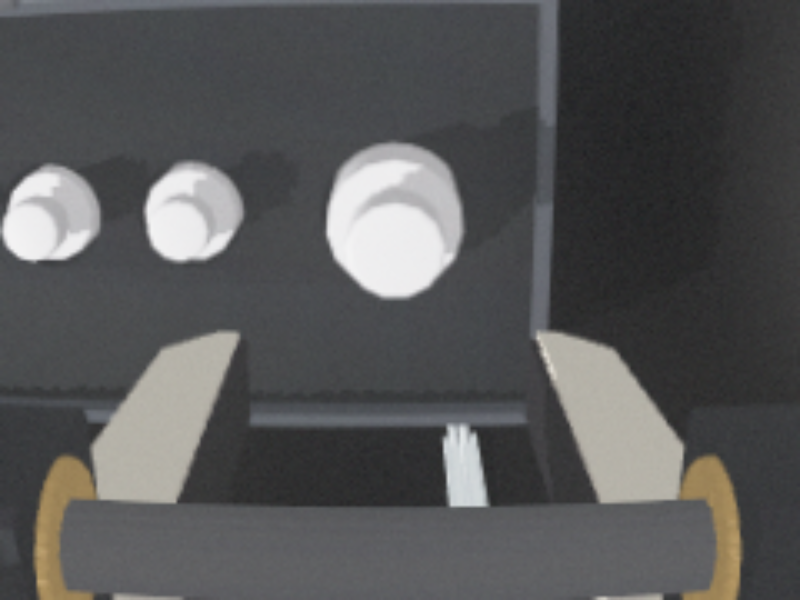

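The close crop puts the knob's top at about pixel (259, 195), midway between the fingers, which matches (608.5, -88).

Run:
```python
from fit import *
from plan import plan
print(wray(195,259.1,92))
p=wray(195,259.1,92)
plan([p[0],p[1],73.5],[180,0,-7.4],w=0.55,step=25)
```

```text
[608.31051287 -88.85847468  92.        ]
0.55 0.01 0.01 0.61 -0 0 -0; 0.55 0.01 0.02 0.61 -0 0 -0; 0.55 0.01 0.01 0.61 -0 0 -0; 0.55 0 0.02 0.61 -0.01 0 -0.01
```

>>> {"fn": "move_arm", "kwargs": {
  "plan": "0.55 0.01 0.01 0.61 0 0 0; 0.55 0.01 0.02 0.61 0 0 0; 0.55 0.01 0.01 0.61 0 0 0; 0.55 0 0.02 0.5 0 0 0; 0.55 0 0 0 0 0 0"
}}

```text
time_s: 19.4
tool_pos: [607.7, -88.2, 77.3]
tool_rot: [-180.0, 0.1, -7.4]
contact_force: [0.2, 0.3, 0.7]
width: 0.548
finger_force: 0.0
```

>>> {"fn": "move_arm", "kwargs": {
  "plan": "0.55 0.01 0.01 0.09 0 0 0; 0.1 0 0 0 0 0 0; 0.1 0 0 0 0 0 0; 0.1 0 0 0 0 0 0; 0.1 0 0 0 0 0 0",
  "force": 25
}}

```text
time_s: 19.9
tool_pos: [609.6, -89.9, 74.9]
tool_rot: [180.0, -0.1, -7.4]
contact_force: [0.1, -0.9, 4.0]
width: 0.277
finger_force: 25.0
```

>>> {"fn": "move_arm", "kwargs": {
  "plan": "0.1 0 0 0 0 0 0; 0 0 0 0 0 0 0; 0 0 0 0 0 0 0; 0 0 0 0 0 0 0"
}}

```text
time_s: 20.3
tool_pos: [609.6, -89.9, 74.9]
tool_rot: [180.0, -0.1, -7.4]
contact_force: [-0.1, -0.4, 6.5]
width: 0.274
finger_force: 25.0
```

>>> {"fn": "move_arm", "kwargs": {
  "plan": "0 0 0 -0.1 0 0 0; 0 0 0 -0.3 0 0 0; 0 0 0 -0.5 0 0 0; 0 0 0 -0.8 0 0 0; 0 0 0 -0.8 0 0 0"
}}

```text
time_s: 20.8
tool_pos: [608.1, -89.3, 174.3]
tool_rot: [-180.0, 0.2, -7.4]
contact_force: [0.4, 0.0, -5.5]
width: 0.272
finger_force: 25.0
```

>>> {"fn": "move_arm", "kwargs": {
  "plan": "0 0 0 -0.6 0 0 0; 0 0 0 -0.3 0 0 0; 0 0 0 0 0 0 0; 0 0 0 0 0 0 0"
}}

```text
time_s: 21.2
tool_pos: [608.4, -89.4, 208.8]
tool_rot: [-180.0, 0.1, -7.4]
contact_force: [-0.7, 0.9, -5.3]
width: 0.271
finger_force: 25.0
```

Run:
```python
from fit import *
from plan import plan
im=read_camera("wrist"); cv2.imwrite("pics/w7.png",im[:,:,::-1])
read_camera("top")
for d in silhouettes("wrist","pan_center")[:2]: print("pan w",d["conf"],d["centre"],d["mask"].sum(),wray(*d["centre"],82))
for d in silhouettes("top","pan_center")[:3]: 
    r,c=np.nonzero(d["mask"]); print("pan t",d["conf"],d["centre"],d["mask"].sum(),ray("top",(r.min()+r.max())/2,(c.min()+c.max())/2,80))
print(plan([573,-341,200],[180,0,-7.4],w=0,step=36))
```

```text
pan w 0.58 [185.7, 460.9] 7122 [ 573.99240734 -333.81744622   82.        ]
pan t 0.82 [197.6, 365.1] 1736 [ 570.94198609 -345.67705292   80.        ]
0 -0.01 0.79 0.03 -0 0 -0; 0 -0.01 0.79 0.02 -0 0.01 -0; 0 -0.01 0.79 0.03 -0 0 -0; 0 -0.01 0.8 0.02 -0 0.01 -0; 0 -0.01 0.79 0.03 -0 0 -0
0 -0 0.8 0.02 -0 0.01 -0; 0 -0.01 0.79 0.03 -0 0 -0; 0 -0 0.8 0.02 -0.01 0.01 -0.01
(array([ 573.00735585, -341.01837754,  200.19173931]), array([ 1.79980356e+02, -7.88719733e-03, -7.39497422e+00]))
```

View pics/w7.png

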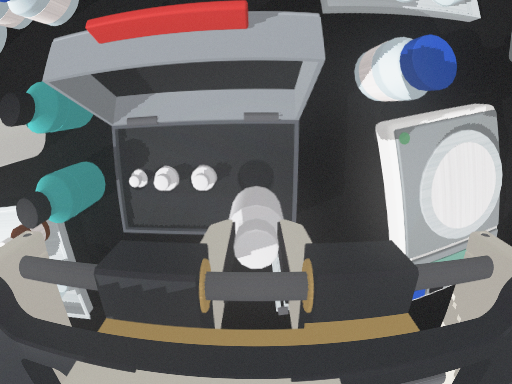

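The weight hangs upright in the grip above its empty well, and the pan is at about (461, 185). Picture budget is used up, so from here I go by numbers.

>>> {"fn": "move_arm", "kwargs": {
  "plan": "0 0 0.4 0 0 0 0; 0 0 0.79 0.03 0 0 0; 0 0 0.79 0.03 0 0 0; 0 0 0.79 0.03 0 0 0; 0 0 0.79 0.03 0 0 0"
}}

```text
time_s: 21.9
tool_pos: [590.0, -233.0, 204.7]
tool_rot: [180.0, 0.0, -7.4]
contact_force: [0.2, -0.7, -4.8]
width: 0.275
finger_force: 25.0
```

>>> {"fn": "move_arm", "kwargs": {
  "plan": "0 0 0.79 0.03 0 0 0; 0 0 0.79 0.03 0 0 0; 0 0 0.79 0.03 0 0 0; 0 0 0.4 0 0 0 0; 0 0 0 0 0 0 0"
}}

```text
time_s: 22.4
tool_pos: [575.2, -343.8, 200.9]
tool_rot: [180.0, 0.1, -7.6]
contact_force: [0.3, 1.7, -4.9]
width: 0.274
finger_force: 25.0
```

Run:
```python
from fit import *
from plan import plan
im=read_camera("wrist"); s=get_state();print(s["tool_pos"],s["contact_force"])
for d in silhouettes("wrist","pan_center")[:3]:
    r,c=np.nonzero(d["mask"]);i=[c.argmin(),c.argmax(),r.argmin()]
    print("pan w",d["conf"],d["centre"],d["mask"].sum(),[np.round(wray(r[k],c[k],82)) for k in i])
plan([572,-343,145],[180,0,-7.4],w=0,step=25)
```

```text
[ 575.66792262 -341.83422466  201.00743505] [-0.64123607  0.48138154 -5.17396802]
pan w 0.94 [169.4, 255.3] 10615 [array([ 597., -276.,   82.]), array([ 576., -409.,   82.]), array([ 643., -342.,   82.])]
pan w 0.73 [102.9, 28.7] 4826 [array([792., -42.,  82.]), array([ 696., -164.,   82.]), array([791., -57.,  82.])]
0 -0.03 0.03 0.47 -0.01 0 -0.01; 0 -0.03 0.02 0.47 -0 0 -0; 0 -0.03 0.03 0.47 -0.01 0.01 -0.01
```

>>> {"fn": "move_arm", "kwargs": {
  "plan": "0 -0.02 0.02 0.45 0 0 0; 0 -0.02 0.02 0.47 0 0 0; 0 -0.02 0.02 0.3 0 0 0; 0 0 0 0.12 0 0 0; 0 0 0 0 0 0 0"
}}

```text
time_s: 23.0
tool_pos: [573.7, -341.9, 147.6]
tool_rot: [-180.0, 0.1, -7.4]
contact_force: [0.7, 0.2, -5.0]
width: 0.271
finger_force: 25.0
```

>>> {"fn": "move_arm", "kwargs": {
  "plan": "0 0 0 0.08 0 0 0; 0 0 0 0.06 0 0 0; 0 0 0 0.03 0 0 0; 0 0 0 0 0 0 0"
}}

```text
time_s: 23.4
tool_pos: [573.7, -342.9, 141.5]
tool_rot: [180.0, -0.0, -7.4]
contact_force: [0.3, 0.0, -4.7]
width: 0.27
finger_force: 25.0
```

>>> {"fn": "move_arm", "kwargs": {
  "plan": "0 0 0 0.03 0 0 0; 0 0 0 0.02 0 0 0; 0 0 0 0 0 0 0; 0 0 0 0 0 0 0"
}}

```text
time_s: 23.8
tool_pos: [573.7, -342.9, 139.4]
tool_rot: [180.0, -0.0, -7.4]
contact_force: [-0.6, -0.3, -5.1]
width: 0.271
finger_force: 25.0
```

>>> {"fn": "move_arm", "kwargs": {
  "plan": "0 0 0 0.02 0 0 0; 0 0 0 0.02 0 0 0; 0 0 0 0 0 0 0; 0 0 0 0 0 0 0"
}}

```text
time_s: 24.2
tool_pos: [573.6, -342.8, 137.7]
tool_rot: [180.0, -0.0, -7.4]
contact_force: [-0.1, 0.0, -4.1]
width: 0.271
finger_force: 25.0
```

>>> {"fn": "move_arm", "kwargs": {
  "plan": "0 0 0 0.02 0 0 0; 0 0 0 0 0 0 0; 0 0 0 0 0 0 0"
}}

```text
time_s: 24.5
tool_pos: [573.7, -342.9, 137.0]
tool_rot: [180.0, -0.0, -7.4]
contact_force: [-0.6, -0.6, -4.8]
width: 0.275
finger_force: 25.0
```

>>> {"fn": "move_arm", "kwargs": {
  "plan": "0 0 0 0.02 0 0 0; 0 0 0 0 0 0 0; 0 0 0 0 0 0 0"
}}

```text
time_s: 24.8
tool_pos: [573.7, -342.9, 136.4]
tool_rot: [180.0, -0.0, -7.4]
contact_force: [-1.0, -0.2, -2.8]
width: 0.272
finger_force: 25.0
```

>>> {"fn": "move_arm", "kwargs": {
  "plan": "0 0 0 0.02 0 0 0; 0 0 0 0 0 0 0; 0 0 0 0 0 0 0"
}}

```text
time_s: 25.1
tool_pos: [573.8, -342.9, 135.8]
tool_rot: [180.0, -0.0, -7.4]
contact_force: [-0.8, 0.8, -0.4]
width: 0.272
finger_force: 25.0
```

>>> {"fn": "move_arm", "kwargs": {
  "plan": "0.6 0 0 0 0 0 0; 0.6 0 0 0 0 0 0; 0.6 0 0 0 0 0 0; 0.6 0 0 0 0 0 0; 0.6 0 0 0 0 0 0"
}}

```text
time_s: 25.6
tool_pos: [573.8, -342.9, 135.4]
tool_rot: [180.0, -0.0, -7.4]
contact_force: [-0.1, 0.4, 0.1]
width: 0.594
finger_force: 0.0
```

>>> {"fn": "move_arm", "kwargs": {
  "plan": "0.6 0 0 -0.3 0 0 0; 0.6 0 0 -0.6 0 0 0; 0.6 0 0 -0.9 0 0 0; 0.6 0 0 -0.9 0 0 0; 0.6 0 0 0 0 0 0"
}}

```text
time_s: 26.1
tool_pos: [576.0, -344.7, 251.1]
tool_rot: [179.6, -0.6, -7.4]
contact_force: [-0.0, -0.8, 0.3]
width: 0.597
finger_force: 0.0
```

Run:
```python
from fit import *
print(get_state()["tool_pos"],get_state()["contact_force"])
read_camera("wrist");read_camera("top")
for l,z in(("w500_center",118),("lid",150),("bottle_center",73)):
    for n in("wrist","top"):
        for d in silhouettes(n,l)[:4]:
            p=wray(*d["centre"],z) if n=="wrist" else ray(n,*d["centre"],z)
            print(l,n,round(d["conf"],2),np.round(d["centre"]),int(d["mask"].sum()),np.round(p))
c=calibration("top");print("exp bottle",proj(c,np.array([[511.,384,73]])))
```

```text
[ 576.00089644 -344.69381964  251.14444669] [-0.02571764 -0.83270878  0.26065331]
w500_center wrist 0.58 [187. 252.] 1302 [ 570. -338.  118.]
w500_center wrist 0.16 [228. 114.] 133 [ 543. -174.  118.]
lid wrist 0.88 [102.  39.] 5804 [ 698. -132.  150.]
lid wrist 0.44 [ 68. 169.] 3718 [ 694. -281.  150.]
bottle_center top 0.66 [152. 194.] 565 [723. 155.  73.]
bottle_center top 0.63 [222. 117.] 562 [511. 382.  73.]
bottle_center top 0.58 [187. 193.] 455 [613. 158.  73.]
exp bottle [[116.23643225 222.33077226]]
```

The numbers all agree: the weight stands at (570, -338) on the pan, the lid is open, and the bottle is in the tray at (511, 382). The gripper is clear, so I'm handing in.

```bash
python3 -c "
from station import *
print(finish_job())"
```

```text
the job is handed in; nothing more can be done
None
```

I handed the job in at about 26 s: the bottle stands in the tray, the lid rests open and the 500 g weight stands released on the pan, about 5 mm from its middle by the last camera check; the hand-in gave no verdict.

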